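Find the clear gap of a plaster gang mould with a sprung feeler

TASK

Take the sprung gap gauge by its handle out of its stand and test all three gaps of the plaster mould in turn, from the right-hand one (nearest the stand) to the left: slide the blade down into each until it stops, and press until the spring clearly gives, but never bottom the spring. Exactly one gap takes the blade right up to its shoulder, in the others it jams part way; leave the gauge standing, released, fully home in that one gap, and do not disturb the other things on the board.

Things in the scene. Friction and masses are not known exactly. Their poses are not given: they have to be found in the camera images.
- gauge: sprung gap gauge, standing upright in its stand; 160 g (may vary) plus a 50 g handle. Origin: centre of the lower end of the blade; z up along the gauge, x along the blade's width, y along its thickness. Steel blade 24 mm wide, 4 mm thick, 45 mm long (z 0 to 45 mm); shoulder plate 40 x 16 x 6 mm (z 45 to 51 mm), which cannot enter a gap; then a thin rod with a coil spring that carries the handle
- blade_tip (a point): centre of the lower end of the blade (the gauge's origin)
- handle_mid (a point): centre of the wooden handle, 90 mm above the blade's lower end when the spring is relaxed. Handle 28 mm along the gauge's x, 20 mm along its y, 50 mm tall (z 65 to 115 mm)
- gauge_handle (a joint): how far the handle is pushed down along the gauge against its spring, 0 (relaxed) to 0.012 m (bottomed). It starts to give at 2 N and takes 1.5 N more for each mm: about 6.5 N at 3 mm, 17 N at 10 mm. 3 mm or more counts as clearly giving; more than 10 mm counts as bottoming
- stand: fixed dark wooden tool stand, foot 80 x 80 mm, block 70 x 60 mm, 55 mm high; the gauge's blade hangs in its slot (31 mm along x, 7.5 mm along y) and the gauge's shoulder rests on its top. Origin: centre of the underside, z up; lies to the right of the mould. The gauge's axes start parallel to the stand's
- mould: fixed white plaster gang mould in a wooden cradle with steel tie rods; 110 mm along its x, 250 mm along its y over the rods' ends, 60 mm high. Origin: centre of the underside, z up, y along the row of gaps towards the left. Three gaps open in its top at y = -50, 0 and +50 mm
- gap_1 (a point): centre of the mouth of the first (right-hand, nearest the stand) gap, level with the mould's top. The gap is 5.6 mm wide along the mould's y and 30 mm long along its x, with a 1 mm chamfer; it is at least 50 mm deep if clear, otherwise it narrows to about 2 mm at an unknown depth of more than 10 mm and less than 30 mm. Which one is clear changes from time to time and can be neither seen nor read: it has to be felt
- gap_2 (a point): centre of the mouth of the second (middle) gap, level with the mould's top. The gap is 5.6 mm wide along the mould's y and 30 mm long along its x, with a 1 mm chamfer; it is at least 50 mm deep if clear, otherwise it narrows to about 2 mm at an unknown depth of more than 10 mm and less than 30 mm. Which one is clear changes from time to time and can be neither seen nor read: it has to be felt
- gap_3 (a point): centre of the mouth of the third (left-hand) gap, level with the mould's top. The gap is 5.6 mm wide along the mould's y and 30 mm long along its x, with a 1 mm chamfer; it is at least 50 mm deep if clear, otherwise it narrows to about 2 mm at an unknown depth of more than 10 mm and less than 30 mm. Which one is clear changes from time to time and can be neither seen nor read: it has to be felt
- head_large: flesh-coloured modelled clay head, a dome 60 mm across and 35 mm high; origin centre of its underside; bystander
- head_mid: the same, 48 mm across, 28 mm high; bystander
- head_small: the same, 40 mm across, 23 mm high; bystander
- spatula: modelling spatula, 170 mm long, lying on the board; bystander
- brush: brush, 160 mm long, lying on the board; bystander
- jar: lidded clear jar, 56 mm across, 60 mm high; bystander

How it is judged:
On the way, in this order (a step that is already met when the one before it is completed fails the run):
1. the blade is in the right-hand gap (tip at least 8 mm below the mould's top) and pressed until the handle's spring has given 3 mm (horizontal distance between blade_tip and gap_1 below 0.007 m and z of blade_tip in the frame of mould below 0.052 m and value of joint gauge_handle above 0.003 m), for 0.1 s.
2. the blade is in the middle gap (tip at least 8 mm below the mould's top) and pressed until the handle's spring has given 3 mm (horizontal distance between blade_tip and gap_2 below 0.007 m and z of blade_tip in the frame of mould below 0.052 m and value of joint gauge_handle above 0.003 m), for 0.1 s.
3. the blade is in the left-hand gap (tip at least 8 mm below the mould's top) and pressed until the handle's spring has given 3 mm (horizontal distance between blade_tip and gap_3 below 0.007 m and z of blade_tip in the frame of mould below 0.052 m and value of joint gauge_handle above 0.003 m), for 0.1 s.
At the end, for the whole second after the job is handed in: The gauge stands released and at rest, upright within 0.1 rad, in the gap that takes it: its shoulder within 2.5 mm of the mould's top, its spring relaxed (under 2 mm) (((horizontal distance between blade_tip and gap_1 below 0.005 m and z of blade_tip in the frame of mould below 0.0175 m) or (horizontal distance between blade_tip and gap_2 below 0.005 m and z of blade_tip in the frame of mould below 0.0175 m) or (horizontal distance between blade_tip and gap_3 below 0.005 m and z of blade_tip in the frame of mould below 0.0175 m)) and angle between gauge's own z axis and vertical below 0.1 rad and value of joint gauge_handle below 0.002 m and linear speed of gauge below 0.02 m/s); the robot touches nothing.
It fails at once if the gauge's spring is bottomed (handle pushed down more than 10 mm) (value of joint gauge_handle above 0.01 m).
It fails at once if another thing on the board is moved by more than 20 mm (distance of any of head_large, head_mid, head_small, spatula, brush, jar from where it was at the start of the episode above 0.02 m).
It also fails if it takes over 61 s, if anything falls off the work surface, if the arm or the gripper's body presses on something with over 40 N, if the wrist force passes 120 N, or if a joint passes its speed limit or range.

ROBOT

A 6-joint arm with a two-finger parallel gripper is mounted at the origin on the work surface. World frame = base frame: x ahead of the robot, y to its left, z up, the work surface at z = 0. Lengths are in m, angles in rad, forces in N, time in s.
With the tool pointing down it reaches from about 0.35 to 0.975 m from the base axis. Payload 7.1 kg.
Tool frame: the origin (TCP) lies on the centre line of the jaws, within the pads' length; the fingertips stand 22 mm ahead of it and the grasp point (between the pads) lies 3 mm ahead of it; z points along the fingers, y is the line along which they close (so a half turn about z gives the same grasp; the last joint's range is limited). The gripper opens to 88 mm and grips with 3 to 60 N. Pads are 20 mm wide; open, the fingers measure 115 mm over their backs; the gripper's body (75 mm by 178 mm) begins 61 mm behind the grasp point.
Start: joints at [1.266, 0.423, 1.63, -0, 1.089, -0.019], TCP at [0.176, 0.6, 0.245] pointing down, gripper open.
Joint ranges: [-3, 3], [-0.9, 2.11], [0.09, 2.58], [-1.31, 4.45], [0.11, 2.69], [-2.54, 2.54]. Speed limits (rad/s): [2.39, 2.39, 3.01, 3.14, 3.14, 3.14].

INTERFACE

Orientations are given as a unit quaternion [x, y, z, w].
In Python, from workcell import observe, read_camera, job_done gives the robot as it stands. The module is installed in compiled form; this text tells all that it offers.
- The arm moves only by the tool carry_out, never from a script. Its argument "targets" is one flat list of numbers, 7 for each row, row after row: the shift along the tool's x, y, z in m, then the turn, a rotation vector about the tool's x, y, z in rad, then the closure, from -1 (fully open) to 1 (shut). In form: [dx, dy, dz, wx, wy, wz, hand, dx, dy, dz, wx, wy, wz, hand, ...]. A call has 1 to 8 rows; each row is the pose to reach, as a shift and turn from the pose commanded when the call began, along the tool's axes at that moment; what a row does not reach only later rows make up. A row lasts 1/8 s, in which the tool goes at most 62.5 mm and 10.7 degrees, less where a joint would pass 70% of its speed; a pose out of reach is approached as far as the arm can. A call with a gripper value outside its range is refused whole. The fingers move at their own pace and stop on an object; "force" is the grip in N (left out, the last holds). Time passes only in rows, so rows that repeat a pose let the fingers close. It gives the time, the measured TCP pose, the force, the opening and the grip force at its end, in the units of the state.
- observe(): the state, without advancing time (a new reading comes with each control period).
- read_camera(name): name is "scene" or "top"; returns a dict with "img" (420x560x3 uint8, red, green, blue), "range_z" (420x560 float32, m along the optical axis (not along the pixel's ray), 0 where there is no reading), "fov_y" (degrees; the focal length in pixels is half the picture's height over the tangent of half this angle, whatever the lens; pixels are square), "cx", "cy" (the principal point, pixels), "k1" (the pictures are not rectified: a ray, as slopes to the right and down, at radius r is drawn at 1 + k1 r^2 times it, then the intrinsics apply), "view" (4x4, takes a point from world to camera coordinates). Camera axes: x right, y up, looking along -z (the intrinsics and any distortion apply to the point x, -y, -z); pixel columns grow to the right and rows downward; lengths in m; the calibration is good to about 2 mm. A picture is of the moment at which its call begins.
- job_done(): hands the job in; it is judged then, once.
The state is a dict: "clock": time; "joints": joint angles; "dq": joint speeds; "joint_efforts": joint torques, N m; "position": TCP position; "tcp_rot": TCP orientation; "force": force on the tool from outside, world axes, zero at the start; "torque": the same for the moment, N m; "gripper_width": finger opening in m; "grasp_force": force on a finger pad.
Only numpy, scipy, OpenCV 4.12 (cv2) and the standard library are available. Lean on these libraries where they do the work, as an engineer would, in place of code of your own. Each camera call takes 0.05 s, during which the arm holds its last target. There are 200 camera calls.

## Working session

There is one attempt and no reset: what is moved stays moved. The work goes in short steps, Python scripts to look and compute and a tool call to move; the robot and the scene stay as the last step left them, time stands still between calls to the robot, and variables do not carry over. Pictures are saved under pics/ and viewed, at most 10 in all, crops included, and the job is handed in when it is done.

Besides the shell and the picture viewer there is one more tool, called after ">>>" as name(argument=value, ...) on one line, values as JSON. carry_out: Moves the arm, as the interface text tells. Its arguments: {"type":"object","properties":{"targets":{"type":"array"},"force":{"type":"number"}},"required":["targets"]}

```bash
mkdir -p pics; cat > h.py <<'E'
import numpy as np, cv2
from workcell import observe, read_camera, job_done
def cam(n):
    d=read_camera(n); h,w=d["img"].shape[:2]
    f=h/2/np.tan(np.radians(d["fov_y"])/2)
    # undistort: r_d = r(1+k1 r^2)
    v,u=np.mgrid[0:h,0:w].astype(float)
    K=np.array([[f,0,d["cx"]],[0,f,d["cy"]],[0,0,1]])
    p=cv2.undistortPointsIter(np.stack([u.ravel(),v.ravel()],1)[:,None],K,np.array([d["k1"],0,0,0.]),None,None,(3,50,1e-10))[:,0]
    d["s"]=p.reshape(h,w,2)
    V=np.array(d["view"]); d["R"]=V[:3,:3].T; d["o"]=-V[:3,:3].T@V[:3,3]
    dirs=np.concatenate([d["s"]*[1,-1],-np.ones((h,w,1))],2)
    d["dir"]=dirs@d["R"].T
    d["P"]=d["o"]+d["dir"]*d["range_z"][...,None]
    return d
def onz(d,u,v,z):
    r=d["dir"][int(round(v)),int(round(u))]; return d["o"]+r*(z-d["o"][2])/r[2]
def save(d,n,box=None,k=1):
    i=d["img"][...,::-1]
    if box: x0,y0,x1,y1=box; i=i[y0:y1,x0:x1]
    cv2.imwrite("pics/"+n+".png",cv2.resize(i,None,fx=k,fy=k,interpolation=cv2.INTER_CUBIC))
E
python3 - <<'E'
from h import *
print(observe())
for n in("top","scene"):
    d=cam(n); save(d,n); print(n,d["o"],d["fov_y"],d["k1"],d["cx"],d["cy"]); np.savez(n,**{k:d[k] for k in("img","P","dir","o","range_z")})
E
```

```text
{'clock': 0.0, 'joints': array([ 1.26600055e+00,  4.23843193e-01,  1.63072589e+00, -2.50831312e-05,
        1.08857891e+00, -1.90106267e-02]), 'dq': array([-1.16259397e-03,  6.30561481e-04, -7.39686224e-04, -6.63839384e-05,
        1.46048216e-03,  5.73016025e-04]), 'joint_efforts': array([ 1.42732515e-03, -5.44624472e+01, -2.73665321e+01,  6.42544683e-02,
        2.28116359e-02, -1.36364492e-04]), 'position': array([0.17601977, 0.59913793, 0.2438861 ]), 'tcp_rot': array([ 1.42400993e-01,  9.89808745e-01, -7.69290583e-04, -1.14396322e-04]), 'force': array([-0.15724909,  0.62051565, -0.13236176]), 'torque': array([ 0.07326724, -0.00014679, -0.03419692]), 'grasp_force': 0.0, 'gripper_width': 0.0880849082826646}
top [0.44528805 0.04870056 1.15373559] 50.39441567871282 -0.049817646980696816 287.55627562450564 212.01840319978473
scene [ 1.25301006 -0.17326474  0.62103446] 48.12687004042331 0.04675967177291479 279.69501812609025 210.1403305993982
```

View pics/top.png

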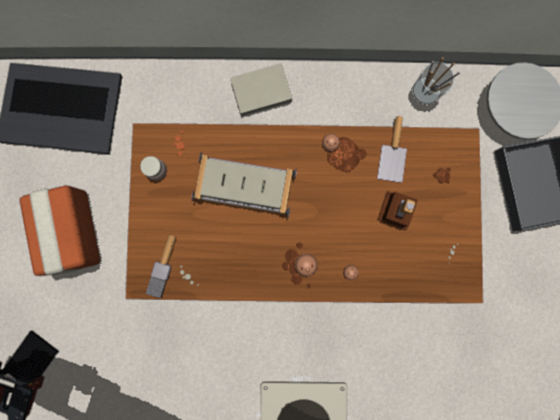

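View pics/scene.png

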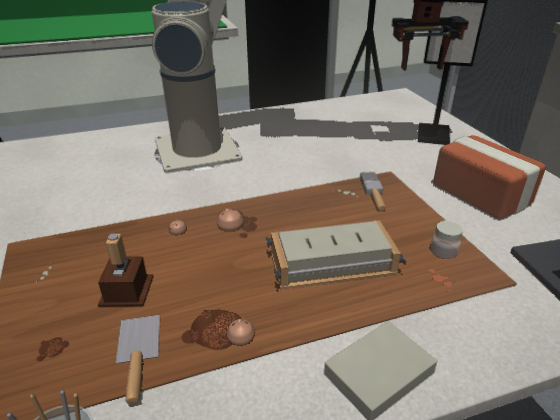

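The top view shows the gaps at about (223,180), (243,184) and (263,187). The stand is at (400,208) with the handle leaning out to (408,206) by parallax. The scene view agrees.

```bash
python3 - <<'E'
import numpy as np,cv2
for n,gb,hb in(("top",(212,168,275,200),(380,185,425,235)),("scene",(295,228,375,255),(95,225,160,310))):
    d=np.load(n+".npz"); img=d["img"]; P=d["P"]; D=d["dir"]; o=d["o"]
    g=cv2.cvtColor(img,cv2.COLOR_RGB2GRAY)
    def onz(u,v,z):
        r=cv2.remap(D.astype(np.float32),np.float32([[u]]),np.float32([[v]]),1)[0,0]; return o+r*(z-o[2])/r[2]
    x0,y0,x1,y1=gb
    m=(g[y0:y1,x0:x1]<85).astype(np.uint8)
    nn,l,s,c=cv2.connectedComponentsWithStats(m)
    for i in range(1,nn):
        if s[i,4]>=8 and s[i,4]<150:
            w=np.argwhere(l==i)[:,::-1]+[x0,y0]; q=np.array([onz(*p,.06) for p in w])[:,:2]
            e,v=np.linalg.eigh(np.cov(q.T)); print(n,"gap",c[i]+[x0,y0],s[i,4],onz(*(c[i]+[x0,y0]),.06).round(4),"ang",np.degrees(np.arctan2(v[1,1],v[0,1])).round(1),"len",(np.sqrt(e*12)).round(4))
    x0,y0,x1,y1=hb
    Q=P[y0:y1,x0:x1].reshape(-1,3)
    for a,b in((.10,.14),(.115,.14),(.06,.067),(.05,.06),(.04,.06),(.003,.02)):
        q=Q[(Q[:,2]>a)&(Q[:,2]<b)]
        if len(q)>5:
            r=cv2.minAreaRect((q[:,:2]*1000).astype(np.float32)); print(n,a,b,len(q),q.mean(0).round(4),np.round(r[0],1),np.round(r[1],1),round(r[2],1))
    # mould top points
    q=P.reshape(-1,3); q=q[(q[:,2]>.054)&(q[:,2]<.066)&(abs(q[:,0]-.55)<.15)&(q[:,1]>.05)&(q[:,1]<.35)]
    r=cv2.minAreaRect((q[:,:2]*1000).astype(np.float32)); print("mould",len(q),q.mean(0),r)
d=np.load("top.npz");cv2.imwrite("pics/c1.png",cv2.resize(d["img"][180:240,375:430,::-1],None,fx=7,fy=7,interpolation=2))
E
```

```text
top gap [223.         179.23076923] 13 [0.6143 0.207  0.06  ] ang 170.2 len [0.0033 0.0262]
top gap [218.73684211 198.31578947] 19 [0.5666 0.2163 0.06  ] ang 82.0 len [0.0035 0.0358]
top 0.1 0.14 146 [ 0.5454 -0.233   0.1261] [ 546.2 -235.7] [20.9 28.3] 68.8
top 0.115 0.14 123 [ 0.5457 -0.2342  0.1295] [ 546.2 -235.7] [20.9 28.2] 68.6
top 0.06 0.067 314 [ 0.545  -0.2305  0.062 ] [ 546.5 -235.4] [60.3 70.4] 70.5
top 0.05 0.06 204 [ 0.5478 -0.2305  0.058 ] [ 546.6 -235.7] [62.3 69.6] 72.1
top 0.04 0.06 234 [ 0.5472 -0.2285  0.0563] [ 546.6 -235.7] [62.3 69.6] 72.1
top 0.003 0.02 1298 [ 0.5482 -0.2527  0.007 ] [ 550.2 -250.8] [128.2 119. ] 0.6
mould 1993 [0.6027139  0.16121039 0.06328043] ((604.0392456054688, 157.6139678955078), (229.04931640625, 109.72796630859375), 81.09725189208984)
scene gap [358.5 237. ] 10 [0.6074 0.2082 0.06  ] ang 170.3 len [0.0027 0.0227]
scene gap [334.11111111 240.88888889] 9 [0.6026 0.1582 0.06  ] ang 174.0 len [0.0032 0.0199]
scene 0.1 0.14 334 [ 0.5551 -0.2364  0.1202] [ 549.2 -236.8] [20.1 28.5] 69.3
scene 0.115 0.14 219 [ 0.5541 -0.2365  0.1269] [ 549.1 -236.9] [19.9 27.5] 72.8
scene 0.06 0.067 602 [ 0.5547 -0.2366  0.0617] [ 547.7 -236.3] [61.4 71.5] 71.3
scene 0.05 0.06 331 [ 0.5638 -0.2339  0.0566] [ 547.4 -235.8] [61.6 75.4] 70.8
scene 0.04 0.06 540 [ 0.5672 -0.2345  0.052 ] [ 547.1 -236. ] [62.1 75.4] 69.7
scene 0.003 0.02 3366 [ 0.4669 -0.2233  0.0068] [ 462.  -235.9] [137.7 292.1] 83.1
mould 3435 [0.61194357 0.15632674 0.0632053 ] ((606.2931518554688, 155.6307373046875), (227.6501007080078, 111.94426727294922), 81.28907012939453)
```

View pics/c1.png

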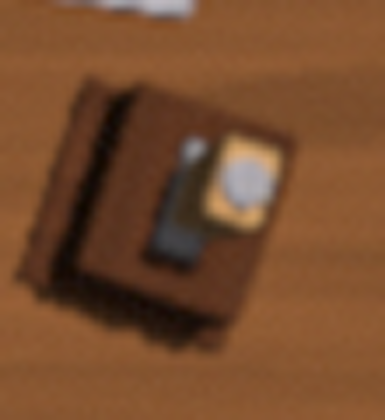

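```bash
cat >> h.py <<'E'
from scipy.spatial.transform import Rotation as Ro
def rel(goal,yaw):
    "shift and turn in tool axes to TCP goal with tool y at yaw deg in world, pointing down"
    s=observe(); R=Ro.from_quat(s["tcp_rot"]); a=np.radians(yaw)
    y=np.array([np.cos(a),np.sin(a),0]); z=np.array([0,0,-1.]); G=Ro.from_matrix(np.stack([np.cross(y,z),y,z],1))
    sh=R.inv().apply(np.array(goal)-s["position"]); w=(R.inv()*G).as_rotvec()
    print("t",s["clock"],"pos",s["position"].round(4),"F",s["force"].round(2),"w",round(s["gripper_width"],4),"| shift",sh.round(4),"rot",w.round(4))
    return sh,w
E
python3 - <<'E'
from h import *
rel((.5475,-.236,.22),70.3); rel((.5475,-.236,.107),70.3)
import numpy as np
for n,gb in(("top",(212,168,275,200)),("scene",(295,228,375,255))):
    d=np.load(n+".npz"); g=cv2.cvtColor(d["img"],cv2.COLOR_RGB2GRAY).astype(float); D=d["dir"];o=d["o"]
    # darkness-weighted centroid near each predicted gap, restricted to 20x7 mm half window
    Q=o+D*((.063-o[2])/D[...,2])[...,None]
    ax=np.array([.988,-.155]); ay=np.array([.155,.988])
    for c in((.597,.107),(.605,.1565),(.6128,.206)):
        c=np.array(c)
        for _ in range(4):
            r=Q[...,:2]-c; m=(abs(r@ax)<.021)&(abs(r@ay)<.010)
            bg=np.median(g[m]); w=np.clip(bg-g-20,0,None)*m; c=(Q[...,:2]*w[...,None]).sum((0,1))/w.sum()
        q=Q[...,:2]-c; C=np.einsum('ij,ijk,ijl->kl',w,q,q)/w.sum(); e,v=np.linalg.eigh(C)
        print(n,c.round(4),m.sum(),np.degrees(np.arctan2(v[1,1],v[0,1])).round(1),np.sqrt(12*e).round(4))
E
```

```text
t 0.1 pos [0.176  0.5992 0.244 ] F [ 0.05 -0.33  0.34] w 0.0878 | shift [-0.5919 -0.6966  0.0249] rot [-0.0013  0.      0.058 ]
t 0.1 pos [0.176  0.5992 0.244 ] F [ 0.05 -0.33  0.34] w 0.0878 | shift [-0.5919 -0.6964  0.1379] rot [-0.0013  0.      0.058 ]
top [0.5988 0.1077] 136 169.8 [0.006  0.0295]
top [0.6075 0.1573] 135 169.9 [0.0059 0.0312]
top [0.6135 0.2067] 137 170.7 [0.006  0.0291]
scene [0.595  0.1075] 142 173.1 [0.0055 0.0286]
scene [0.6039 0.1565] 137 170.6 [0.0057 0.0281]
scene [0.6113 0.206 ] 136 170.2 [0.0058 0.0276]
```

>>> carry_out(targets=[-0.592, -0.6966, 0.02, 0, 0, 0.058, -1, -0.592, -0.6966, 0.02, 0, 0, 0.058, -1, -0.592, -0.6966, 0.02, 0, 0, 0.058, -1, -0.592, -0.6966, 0.02, 0, 0, 0.058, -1, -0.592, -0.6966, 0.02, 0, 0, 0.058, -1, -0.592, -0.6966, 0.02, 0, 0, 0.058, -1, -0.592, -0.6966, 0.02, 0, 0, 0.058, -1, -0.592, -0.6966, 0.02, 0, 0, 0.058, -1], force=30)

```text
clock: 1.1
position: [0.3798, 0.1411, 0.2338]
tcp_rot: [0.171, 0.985, 0.0, 0.0]
force: [-0.6, 0.3, -0.1]
gripper_width: 0.0878
grasp_force: 0.0
```

```bash
python3 -c "
from h import *
rel((.5475,-.236,.20),70.3)"
```

```text
t 1.1 pos [0.3798 0.1411 0.2338] F [-0.61  0.32 -0.12] w 0.0878 | shift [-0.2849 -0.2986  0.0338] rot [0.0003 0.0004 0.0004]
```

>>> carry_out(targets=[-0.285, -0.2985, 0.03, 0, 0, 0, -1, -0.285, -0.2985, 0.03, 0, 0, 0, -1, -0.285, -0.2985, 0.03, 0, 0, 0, -1, -0.285, -0.2985, 0.03, 0, 0, 0, -1, -0.285, -0.2985, 0.03, 0, 0, 0, -1, -0.285, -0.2985, 0.03, 0, 0, 0, -1, -0.285, -0.2985, 0.03, 0, 0, 0, -1, -0.285, -0.2985, 0.03, 0, 0, 0, -1])

```text
clock: 2.1
position: [0.5475, -0.2365, 0.2029]
tcp_rot: [0.172, 0.985, -0.0, -0.0]
force: [-1.3, -0.1, -0.8]
gripper_width: 0.0875
grasp_force: 0.0
```

```bash
python3 -c "
from h import *
rel((.5475,-.236,.107),70.3)"
```

```text
t 2.1 pos [ 0.5475 -0.2365  0.2029] F [-1.31 -0.13 -0.82] w 0.0875 | shift [0.0001 0.0005 0.0959] rot [-0.0002 -0.0002 -0.0028]
```

>>> carry_out(targets=[0, 0.0005, 0.05, 0, 0, 0, -1, 0, 0.0005, 0.085, 0, 0, 0, -0.4, 0, 0.0005, 0.096, 0, 0, 0, 0, 0, 0.0005, 0.096, 0, 0, 0, 1, 0, 0.0005, 0.096, 0, 0, 0, 1, 0, 0.0005, 0.096, 0, 0, 0, 1, 0, 0.0005, 0.096, 0, 0, 0, 1, 0, 0.0005, 0.096, 0, 0, 0, 1], force=30)

```text
clock: 3.1
position: [0.5474, -0.2339, 0.1082]
tcp_rot: [0.171, 0.985, -0.0, 0.0]
force: [0.7, -0.7, 0.9]
gripper_width: 0.0214
grasp_force: 2.1
```

>>> carry_out(targets=[0, 0, 0, 0, 0, 0, 1, 0, 0, 0, 0, 0, 0, 1, 0, 0, 0, 0, 0, 0, 1], force=30)

```text
clock: 3.48
position: [0.5474, -0.2339, 0.1078]
tcp_rot: [0.171, 0.985, -0.0, 0.0]
force: [0.4, -1.9, 2.2]
gripper_width: 0.0192
grasp_force: 30.0
```

```bash
python3 -c "
from h import *
d=cam('scene'); save(d,'g1',(60,180,200,320),4)
rel((.5475,-.236,.107),70.3);print(observe()['torque'],observe()['grasp_force'])"
```

```text
t 3.525 pos [ 0.5474 -0.2339  0.1078] F [-0.3  -0.78  2.5 ] w 0.0201 | shift [-0.0008 -0.0019  0.0008] rot [-0.0002  0.0004  0.0001]
[-0.18557708  0.09464722 -0.02538745] 29.989499151706696
```

View pics/g1.png

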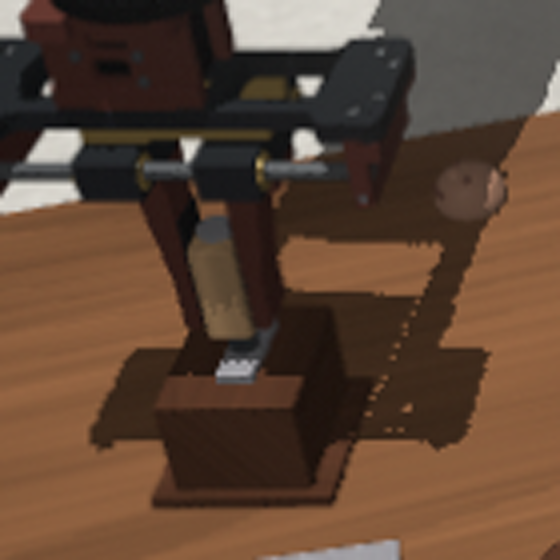

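>>> carry_out(targets=[0, 0, -0.03, 0, 0, 0, 1, 0, 0, -0.06, 0, 0, 0, 1, 0, 0, -0.087, 0, 0, 0, 1, 0, 0, -0.087, 0, 0, 0, 1])

```text
clock: 4.03
position: [0.5481, -0.234, 0.1961]
tcp_rot: [0.171, 0.985, -0.0, 0.002]
force: [0.4, -0.5, -1.3]
gripper_width: 0.0197
grasp_force: 30.0
```

```bash
python3 -c "
from h import *
rel((.597,.1075,.192),81)"
```

```text
t 4.025 pos [ 0.5481 -0.234   0.1961] F [ 0.39 -0.46 -1.33] w 0.0197 | shift [0.0691 0.338  0.0038] rot [-0.0004  0.0031 -0.1867]
```

>>> carry_out(targets=[0.069, 0.338, 0.002, 0, 0, -0.187, 1, 0.069, 0.338, 0.002, 0, 0, -0.187, 1, 0.069, 0.338, 0.002, 0, 0, -0.187, 1, 0.069, 0.338, 0.002, 0, 0, -0.187, 1, 0.069, 0.338, 0.002, 0, 0, -0.187, 1, 0.069, 0.338, 0.002, 0, 0, -0.187, 1, 0.069, 0.338, 0.002, 0, 0, -0.187, 1, 0.069, 0.338, 0.002, 0, 0, -0.187, 1])

```text
clock: 5.03
position: [0.5953, 0.1072, 0.1913]
tcp_rot: [0.078, 0.997, -0.0, -0.001]
force: [0.1, -0.5, -1.3]
gripper_width: 0.0198
grasp_force: 30.0
```

```bash
python3 -c "
from h import *
rel((.597,.1075,.192),81)
d=cam('scene'); save(d,'g2',(240,100,400,260),4)
P=d['P'][100:260,240:400].reshape(-1,3)
g=P[(P[:,2]>.085)&(P[:,2]<.130)&(abs(P[:,0]-.597)<.04)&(abs(P[:,1]-.108)<.04)]
ax=np.array([.988,-.155]); ay=np.array([.155,.988])
for a,b in((.085,.13),(.100,.11),(.11,.12),(.12,.13),(.134,.144),(.145,.15)):
    q=P[(P[:,2]>a)&(P[:,2]<b)&(abs(P[:,0]-.597)<.04)&(abs(P[:,1]-.108)<.03)]
    if len(q): r=q[:,:2]-[.597,.1075]; x=r@ax;y=r@ay; print(a,len(q),'x',x.min().round(4),x.max().round(4),'y',y.min().round(4),y.max().round(4),q[:,2].min())
"
```

```text
t 5.025 pos [0.5953 0.1072 0.1913] F [ 0.14 -0.49 -1.29] w 0.0198 | shift [-0.0017  0.0006 -0.0007] rot [-0.001  -0.0023  0.0005]
0.085 71 x -0.0122 0.013 y -0.0051 -0.001 0.09762250281951734
0.1 24 x -0.0108 0.013 y -0.0049 -0.0011 0.10058110770072082
0.11 22 x -0.0114 0.0123 y -0.0051 -0.001 0.11026961178312067
0.12 21 x -0.0122 0.012 y -0.0048 -0.0017 0.12073313825518306
0.134 5 x 0.0105 0.0187 y -0.004 0.0035 0.13592644126849085
0.145 74 x -0.0173 0.0213 y -0.0107 0.0051 0.14504694830907233
```

View pics/g2.png

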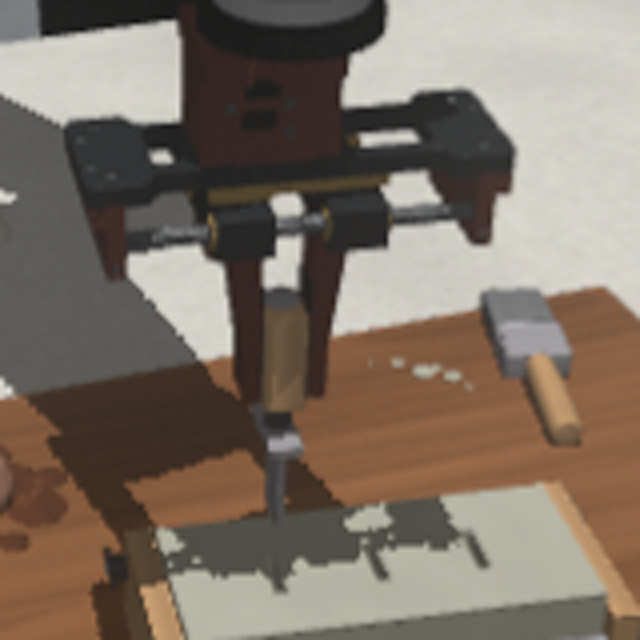

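>>> carry_out(targets=[0.001, 0.0025, 0, 0, 0, 0, 1, 0.001, 0.0025, 0.01, 0, 0, 0, 1, 0.001, 0.0025, 0.024, 0, 0, 0, 1, 0.001, 0.0025, 0.03, 0, 0, 0, 1, 0.001, 0.0025, 0.034, 0, 0, 0, 1, 0.001, 0.0025, 0.037, 0, 0, 0, 1, 0.001, 0.0025, 0.039, 0, 0, 0, 1, 0.001, 0.0025, 0.039, 0, 0, 0, 1])

```text
clock: 6.08
position: [0.5956, 0.1104, 0.1545]
tcp_rot: [0.078, 0.997, -0.0, 0.0]
force: [-4.3, -0.7, 7.2]
gripper_width: 0.0201
grasp_force: 30.0
```

>>> carry_out(targets=[0, 0, -0.004, 0, 0, 0, 1, 0.0025, 0, -0.004, 0, 0, 0, 1, 0.0025, 0, -0.002, 0, 0, 0, 1, 0.0025, 0, 0, 0, 0, 0, 1, 0.0025, 0, 0, 0, 0, 0, 1])

```text
clock: 6.7
position: [0.5938, 0.111, 0.1543]
tcp_rot: [0.078, 0.997, 0.0, 0.001]
force: [-1.1, 0.3, 7.2]
gripper_width: 0.0197
grasp_force: 30.0
```

```bash
python3 -c "
from h import *
rel((.597,.1075,.192),81);print(observe()['torque'])
d=cam('scene'); save(d,'g3',(270,180,350,260),8)
P=d['P'][100:260,240:400].reshape(-1,3)
ax=np.array([.988,-.155]); ay=np.array([.155,.988])
for a,b in((.073,.08),(.08,.09),(.09,.1),(.1,.106),(.108,.115)):
    q=P[(P[:,2]>a)&(P[:,2]<b)&(abs(P[:,0]-.597)<.04)&(abs(P[:,1]-.108)<.03)]
    if len(q): r=q[:,:2]-[.597,.1075]; x=r@ax;y=r@ay; print(a,len(q),'x',x.min().round(4),x.max().round(4),'y',y.min().round(4),y.max().round(4),q[:,2].min())
"
```

```text
t 6.7 pos [0.5938 0.111  0.1543] F [-1.1   0.29  7.2 ] w 0.0197 | shift [-0.0038 -0.0029 -0.0377] rot [0.0005 0.0013 0.0003]
[-0.04136496  0.25356146  0.0056659 ]
0.073 13 x -0.0136 0.011 y -0.001 0.0017 0.07327569699355951
0.08 23 x -0.0153 0.0124 y -0.0012 0.002 0.0800131495650116
0.09 14 x -0.006 0.0097 y -0.0011 0.0033 0.09027974209276302
0.1 7 x 0.007 0.0121 y -0.0013 0.0035 0.10087494550264098
0.108 33 x -0.0153 0.0184 y -0.007 0.009 0.1088970626555662
```

View pics/g3.png

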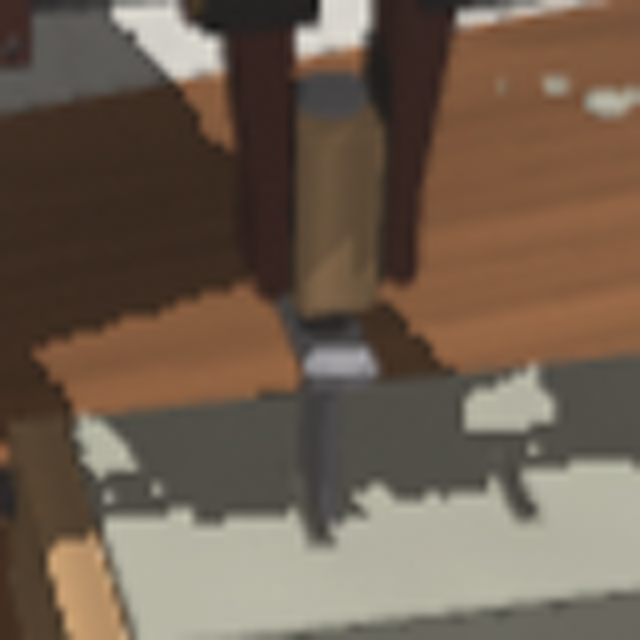

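>>> carry_out(targets=[0, 0, -0.003, 0, 0, 0, 1, 0, -0.0012, -0.003, 0, 0, 0, 1, 0, -0.0012, -0.002, 0, 0, 0, 1, 0, -0.0012, 0, 0, 0, 0, 1, 0, -0.0012, 0, 0, 0, 0, 1])

```text
clock: 7.38
position: [0.5936, 0.11, 0.1541]
tcp_rot: [0.078, 0.997, 0.0, 0.001]
force: [0.9, 2.4, 6.9]
gripper_width: 0.0198
grasp_force: 30.0
```

>>> carry_out(targets=[0, 0, -0.002, 0, 0, 0, 1, 0, -0.0006, -0.002, 0, 0, 0, 1, 0, -0.0012, -0.002, 0, 0, 0, 1, 0, -0.0012, -0.002, 0, 0, 0, 1])

```text
clock: 7.88
position: [0.5929, 0.108, 0.1552]
tcp_rot: [0.078, 0.997, -0.0, 0.0]
force: [3.9, 1.8, -0.6]
gripper_width: 0.02
grasp_force: 30.0
```

>>> carry_out(targets=[-0.0012, 0, 0, 0, 0, 0, 1, -0.0015, 0, 0.003, 0, 0, 0, 1, -0.0015, 0, 0.006, 0, 0, 0, 1, -0.0015, 0, 0.009, 0, 0, 0, 1, -0.0015, 0, 0.009, 0, 0, 0, 1])

```text
clock: 8.5
position: [0.5937, 0.1081, 0.1461]
tcp_rot: [0.078, 0.997, -0.0, -0.001]
force: [0.0, -0.1, -2.5]
gripper_width: 0.0201
grasp_force: 30.0
```

>>> carry_out(targets=[0, 0, 0.003, 0, 0, 0, 1, 0, 0, 0.006, 0, 0, 0, 1, 0, 0, 0.007, 0, 0, 0, 1, 0, 0, 0.007, 0, 0, 0, 1])

```text
clock: 9.0
position: [0.5942, 0.1082, 0.1404]
tcp_rot: [0.078, 0.997, 0.0, 0.0]
force: [-2.4, -0.6, 6.8]
gripper_width: 0.0203
grasp_force: 30.0
```

>>> carry_out(targets=[0, 0, 0.002, 0, 0, 0, 1, 0, 0, 0.003, 0, 0, 0, 1, 0, 0, 0.003, 0, 0, 0, 1, 0, 0, 0.003, 0, 0, 0, 1])

```text
clock: 9.5
position: [0.5944, 0.1083, 0.138]
tcp_rot: [0.078, 0.997, 0.0, 0.0]
force: [-3.3, -0.9, 10.2]
gripper_width: 0.02
grasp_force: 30.0
```

>>> carry_out(targets=[0, 0, -0.016, 0, 0, 0, 1, 0, 0, -0.032, 0, 0, 0, 1, 0, 0.025, -0.032, 0, 0, 0, 1, 0, 0.05, -0.032, 0, 0, 0, 1, 0, 0.05, -0.032, 0, 0, 0, 1, 0, 0.05, -0.032, 0, 0, 0, 1, 0, 0.05, -0.023, 0, 0, 0, 1, 0, 0.05, -0.018, 0, 0, 0, 1])

```text
clock: 10.5
position: [0.6016, 0.1569, 0.1538]
tcp_rot: [0.079, 0.997, -0.0, -0.001]
force: [-0.8, 0.7, -2.3]
gripper_width: 0.0196
grasp_force: 30.0
```

>>> carry_out(targets=[0, 0, 0.003, 0, 0, 0, 1, 0, 0, 0.003, 0, 0, 0, 1])

```text
clock: 10.75
position: [0.6018, 0.1574, 0.1513]
tcp_rot: [0.078, 0.997, -0.0, -0.0]
force: [-0.6, 0.3, -1.4]
gripper_width: 0.0198
grasp_force: 30.0
```

>>> carry_out(targets=[0, 0, 0.003, 0, 0, 0, 1, 0, 0, 0.006, 0, 0, 0, 1, 0, 0, 0.009, 0, 0, 0, 1, 0, 0, 0.01, 0, 0, 0, 1, 0, 0, 0.01, 0, 0, 0, 1])

```text
clock: 11.38
position: [0.602, 0.1576, 0.1417]
tcp_rot: [0.078, 0.997, -0.0, -0.0]
force: [0.8, 0.3, -3.1]
gripper_width: 0.0197
grasp_force: 30.0
```

>>> carry_out(targets=[0, 0, 0.003, 0, 0, 0, 1, 0, 0, 0.006, 0, 0, 0, 1, 0, 0, 0.007, 0, 0, 0, 1, 0, 0, 0.007, 0, 0, 0, 1])

```text
clock: 11.88
position: [0.602, 0.1576, 0.1346]
tcp_rot: [0.078, 0.997, -0.0, -0.0]
force: [0.3, 0.3, -2.5]
gripper_width: 0.0195
grasp_force: 30.0
```

>>> carry_out(targets=[0, 0, 0.003, 0, 0, 0, 1, 0, 0, 0.006, 0, 0, 0, 1, 0, 0, 0.007, 0, 0, 0, 1, 0, 0, 0.007, 0, 0, 0, 1])

```text
clock: 12.38
position: [0.6025, 0.1577, 0.1286]
tcp_rot: [0.078, 0.997, 0.0, 0.0]
force: [-2.6, -0.2, 6.6]
gripper_width: 0.0196
grasp_force: 30.0
```

>>> carry_out(targets=[0, 0, 0.002, 0, 0, 0, 1, 0, 0, 0.003, 0, 0, 0, 1, 0, 0, 0.003, 0, 0, 0, 1, 0, 0, 0.003, 0, 0, 0, 1])

```text
clock: 12.88
position: [0.6026, 0.1577, 0.1261]
tcp_rot: [0.078, 0.997, 0.0, 0.001]
force: [-3.1, -0.2, 10.1]
gripper_width: 0.0201
grasp_force: 30.0
```

>>> carry_out(targets=[0, 0, -0.022, 0, 0, 0, 1, 0, 0, -0.044, 0, 0, 0, 1, 0, 0, -0.044, 0, 0, 0, 1, 0, 0.025, -0.044, 0, 0, 0, 1, 0, 0.05, -0.044, 0, 0, 0, 1, 0, 0.05, -0.044, 0, 0, 0, 1, 0, 0.05, -0.035, 0, 0, 0, 1, 0, 0.05, -0.03, 0, 0, 0, 1])

```text
clock: 13.88
position: [0.6092, 0.2066, 0.1534]
tcp_rot: [0.078, 0.997, -0.0, -0.001]
force: [-0.3, 0.4, -2.0]
gripper_width: 0.0199
grasp_force: 30.0
```

>>> carry_out(targets=[0, 0, 0.003, 0, 0, 0, 1, 0, 0, 0.003, 0, 0, 0, 1])

```text
clock: 14.12
position: [0.6097, 0.2065, 0.1514]
tcp_rot: [0.079, 0.997, -0.0, -0.0]
force: [-0.4, 0.1, -1.9]
gripper_width: 0.0199
grasp_force: 30.0
```

>>> carry_out(targets=[0, 0, 0.004, 0, 0, 0, 1, 0, 0, 0.008, 0, 0, 0, 1, 0, 0, 0.01, 0, 0, 0, 1, 0, 0, 0.01, 0, 0, 0, 1])

```text
clock: 14.62
position: [0.6097, 0.2069, 0.1415]
tcp_rot: [0.078, 0.997, -0.0, -0.0]
force: [-0.3, 0.4, -2.2]
gripper_width: 0.0199
grasp_force: 30.0
```

>>> carry_out(targets=[0, 0, 0.004, 0, 0, 0, 1, 0, 0, 0.007, 0, 0, 0, 1, 0, 0, 0.008, 0, 0, 0, 1, 0, 0, 0.008, 0, 0, 0, 1])

```text
clock: 15.12
position: [0.6098, 0.207, 0.1336]
tcp_rot: [0.078, 0.997, -0.0, -0.0]
force: [0.7, 0.4, -2.7]
gripper_width: 0.0201
grasp_force: 30.0
```

>>> carry_out(targets=[0, 0, 0.004, 0, 0, 0, 1, 0, 0, 0.007, 0, 0, 0, 1, 0, 0, 0.008, 0, 0, 0, 1, 0, 0, 0.008, 0, 0, 0, 1])

```text
clock: 15.62
position: [0.6098, 0.207, 0.1256]
tcp_rot: [0.078, 0.997, -0.0, -0.0]
force: [0.0, 0.4, -2.6]
gripper_width: 0.0197
grasp_force: 30.0
```

>>> carry_out(targets=[0, 0, 0.004, 0, 0, 0, 1, 0, 0, 0.007, 0, 0, 0, 1, 0, 0, 0.008, 0, 0, 0, 1, 0, 0, 0.008, 0, 0, 0, 1])

```text
clock: 16.12
position: [0.6098, 0.2069, 0.1176]
tcp_rot: [0.078, 0.997, -0.0, -0.0]
force: [-0.0, -0.3, -2.6]
gripper_width: 0.0197
grasp_force: 30.0
```

>>> carry_out(targets=[0, 0, 0.004, 0, 0, 0, 1, 0, 0, 0.007, 0, 0, 0, 1, 0, 0, 0.008, 0, 0, 0, 1, 0, 0, 0.008, 0, 0, 0, 1])

```text
clock: 16.62
position: [0.6102, 0.207, 0.1104]
tcp_rot: [0.078, 0.997, 0.0, 0.0]
force: [-1.3, -0.4, 6.1]
gripper_width: 0.0202
grasp_force: 30.0
```

>>> carry_out(targets=[0, 0, 0.002, 0, 0, 0, 1, 0, 0, 0.003, 0, 0, 0, 1, 0, 0, 0.003, 0, 0, 0, 1, 0, 0, 0.003, 0, 0, 0, 1])

```text
clock: 17.12
position: [0.6102, 0.207, 0.108]
tcp_rot: [0.078, 0.997, 0.0, 0.0]
force: [-2.5, -1.1, 9.9]
gripper_width: 0.0197
grasp_force: 30.0
```

>>> carry_out(targets=[0, 0, -0.003, 0, 0, 0, 1, 0, 0, -0.0045, 0, 0, 0, 1, 0, 0, -0.0045, 0, 0, 0, 1, 0, 0, -0.0045, 0, 0, 0, -0.2, 0, 0, -0.0045, 0, 0, 0, -0.6, 0, 0, -0.0045, 0, 0, 0, -1, 0, 0, -0.0045, 0, 0, 0, -1, 0, 0, -0.0045, 0, 0, 0, -1])

```text
clock: 18.12
position: [0.6098, 0.207, 0.1112]
tcp_rot: [0.078, 0.997, -0.0, -0.0]
force: [-0.1, -0.2, -0.4]
gripper_width: 0.0669
grasp_force: 0.0
```

>>> carry_out(targets=[0, 0, -0.02, 0, 0, 0, -1, 0, 0, -0.05, 0, 0, 0, -1, 0, 0, -0.1, 0, 0, 0, -1, -0.0, 0, -0.15, 0, 0, 0, -1, 0, 0, -0.15, 0, 0, 0, -1, 0, 0, -0.15, 0, 0, 0, -1])

```text
clock: 18.88
position: [0.6096, 0.2068, 0.2619]
tcp_rot: [0.078, 0.997, 0.0, 0.0]
force: [-0.8, 0.5, -0.6]
gripper_width: 0.0875
grasp_force: 0.0
```

```bash
python3 -c "
from h import *
d=cam('scene'); save(d,'g4',(250,100,450,260),4)
rel((.6,.2,.2),81)
P=d['P'].reshape(-1,3); q=P[(P[:,2]>.07)&(P[:,2]<.14)&(abs(P[:,0]-.61)<.04)&(abs(P[:,1]-.207)<.03)]
print(len(q),q.min(0),q.max(0))"
```

```text
t 18.925 pos [0.6092 0.2067 0.2607] F [ 0.08 -0.61 -0.33] w 0.0878 | shift [ 0.0079 -0.008   0.0608] rot [-0.0006 -0.0011  0.0003]
442 [0.59288663 0.19289641 0.07001778] [0.63250581 0.2127518  0.13881564]
```

View pics/g4.png

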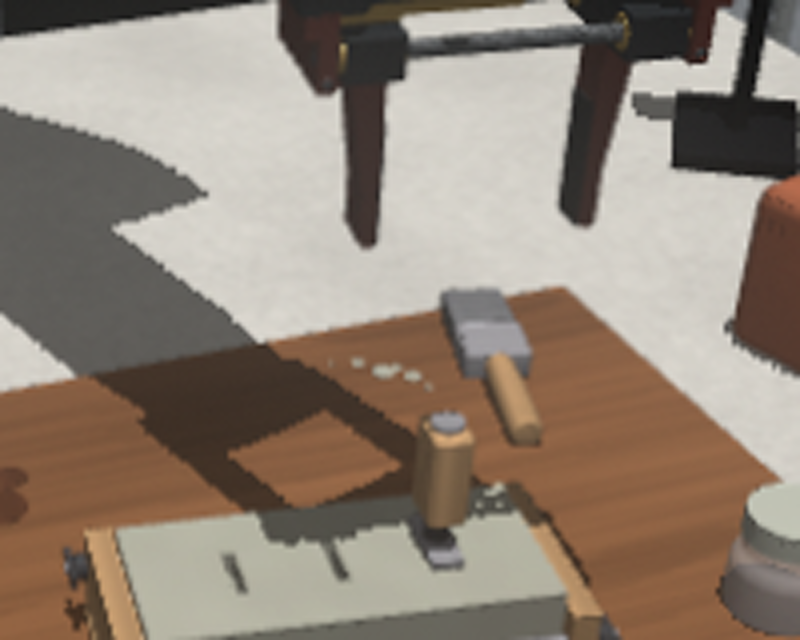

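The gauge stands upright and released in the left-hand gap, at about (440,545) in the crop, with its shoulder on the plaster and the gripper clear above it.

```bash
python3 -c "
from h import *
print(job_done())"
```

```text
the job is handed in; nothing more can be done
None
```

The job is handed in, with no verdict shown: I pressed the gauge in all three gaps, right to left, to an estimated 5 mm of spring each time; it jammed about 14 mm deep in the right-hand gap and 26 mm in the middle one, and now stands released in the left-hand gap with its shoulder on the mould.

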